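# Pull the dust extractor's filter and hold it over the tray

### The arm

A 6-joint arm with a two-finger parallel gripper is mounted at the origin on the work surface. World frame = base frame: x ahead of the robot, y to its left, z up, the work surface at z = 0. Lengths are in mm, angles in rad, forces in N, time in s.
With the tool pointing down it reaches from about 350 to 850 mm from the base axis. Payload 8.1 kg.
Tool frame: the origin (TCP) lies on the centre line of the jaws, within the pads' length; the fingertips stand 8 mm ahead of it and the grasp point (between the pads) lies 11 mm behind it; z points along the fingers, y is the direction in which the jaws open and shut (so a half turn about z gives the same grasp; the last joint's range is limited). The gripper opens to 93 mm and grips with 3 to 60 N. Pads are 15 mm wide; open, the fingers measure 128 mm over their backs; the gripper's body (75 mm by 188 mm) begins 65 mm behind the grasp point.
Start: joints at [1.253, 0.13, 1.488, -0, 1.523, -0.085], TCP at [138.399, 583.824, 226.635] pointing down, gripper open.
Joint ranges: [-2.96, 2.96], [-0.89, 2.26], [0.02, 2.5], [-1.34, 4.48], [0, 2.73], [-2.66, 2.66]. Speed limits (rad/s): [2.39, 2.39, 2.79, 3.14, 3.14, 3.14].

### API

Orientations are given as [roll, pitch, yaw] about the fixed x, y, z axes, in that order (R = Rz(yaw) Ry(pitch) Rx(roll)).
In Python, from plant import env, vision gives the robot as it stands.
- The arm moves only by the tool jog_arm, never from a script. Its argument "targets" is a list of rows, each an object of numbers: "x", "y", "z": the shift along the tool's x, y, z in units of 25 mm (1.0 is 25 mm); "spin": the turn about the tool's z in units of 5 degrees (1.0 is 5 degrees). A call has exactly 5 rows; each row is the pose to reach, as a shift and turn from the pose commanded when the call began, along the tool's axes at that moment; what a row does not reach only later rows make up. A row lasts 1/12 s, in which the tool goes at most 41.7 mm and 7.16 degrees, less where a joint would pass 70% of its speed; a pose out of reach is approached as far as the arm can. A call with a gripper value outside its range is refused whole. "gripper" is the finger opening in mm, from 0 to 93, set as the call begins (left out, the last holds). The fingers move at their own pace and stop on an object; the grip force is fixed at half the most. Time passes only in rows, so rows that repeat a pose let the fingers close, or fill a call up. It gives the time, the measured TCP pose, the force and the opening at its end, in the units of the state.
- env.state(): the state, without advancing time (a new reading comes with each control period).
- vision.camera(name): name is "scene" or "side" or "wrist"; returns (picture, depth): 480x640x3 uint8, red, green, blue; 480x640 float32, mm along the optical axis (not along the pixel's ray), 0 where there is no reading.
- vision.get_calibration(name): a dict with "vfov" (degrees; the focal length in pixels is half the picture's height over the tangent of half this angle, whatever the lens; pixels are square), "cx", "cy" (the principal point, pixels), "rvec" (rotation vector, rad) and "tvec" (3), from world to camera coordinates, as OpenCV has them. Camera axes: x right, y down, z forward; pixel columns grow to the right and rows downward; lengths in mm; the calibration is good to about 2 mm. The wrist camera is an equidistant fisheye: a pixel r from the principal point sees the ray r / f radians off the axis. A picture is of the moment at which its call begins: read the wrist's pose just before it. get_calibration takes no time and is no camera call; for the wrist camera it gives the pose at the moment of the call.
- env.hand_in(): hands the job in, once; it reports no verdict.
Trained networks look in the newest picture that a camera, given by its name, has taken for a name from the list of things; names that differ only in an ending like _2 or _b are one class to them, and where a whole thing is asked for, a point or a joint stands for the part that bears it (a point fixed in the world has none). Each returns a list of dicts, best first, with "score" (0 to 1); they miss things now and then, are a little off and sometimes report something else, mostly with a low value. They report only what shows in the picture. A call takes as long as a camera call.
- vision.outline_of(camera, query): "region" (480x640 bool, what is visible of it).
- vision.pinpoint(camera, query): "xyz" ([x, y, z] in mm, in world coordinates, good to about 4 mm: a listed point, or the origin of a listed thing).
The state is a dict: "time": time; "joint_pos": joint angles; "joint_velocities": joint speeds; "effort": joint torques, N m; "ee_pos": TCP position; "ee_rot": TCP orientation; "contact_force": force on the tool from outside, world axes, zero at the start; "torque": the same for the moment, N m; "finger_gap": opening from 0.0 (shut) to 1.0 (fully open).
Only numpy, scipy, OpenCV 4.12 (cv2) and the standard library are available. Lean on these libraries where they do the work, as an engineer would, in place of code of your own. Each camera call takes 0.05 s, during which the arm holds its last target.

### The job

Switch the desktop dust extractor off by pressing its pedal down to the stop and letting it come up again, then swing the hood flap on top of the extractor up until it stands open by itself, and leave it open. Draw the hidden filter plate straight up out of its slot by its pull tab and carry it over the middle of the steel tray; finish while still holding it there, upright, in the gripper, with its lower edge about 10 cm above the desk and nothing else touching it. Leave the tray and the other things on the desk where they are.

Things in the scene. Friction and masses are not known exactly. Their poses are not given: they have to be found in the camera images.
- extractor: White box-shaped housing of a desktop dust extractor, fixed to the desk, 160 (x) x 160 (y) x 88 mm high; the top face (deck) is at 88 mm. Origin: centre of its underside; its x axis points from the grille front to the hinge side at the back (away from the robot, within 0.3 rad), z up. The filter slot in the deck runs along its x from -60 to +50 mm, is 14 mm wide in y (centred on y = 0) and its floor is 12 mm above the desk.
- flap (a joint): Hinge angle of the grey hood flap on the deck: 0 = closed, grows as the front edge swings up and back, 1.57 = standing upright, stop at 1.75 rad. The hinge is stiff (about 0.2 N m friction): the flap stays wherever it is left. At the start it is shut or up to 0.12 rad ajar. The hood is a shallow inverted tray with walls all round, 140 mm long (from the hinge forward), 120 mm wide, 49 mm high over the deck when closed, mass 120 g.
- flap_handle (a point): Grip point in the middle of the upright fin handle on the hood: the fin is 26 mm (extractor x) x 12 mm thick (extractor y) and stands 40 mm high off the hood's top; the point lies 27 mm above the hood's top. It moves with the flap; closed, it is 120 mm in front of and 76 mm above the hinge line. Pinched across its 12 mm thickness from above, the fin turns between the fingers as the flap swings.
- flap_hinge (a point): Middle of the flap's hinge line, fixed on the extractor: 70 mm along the extractor's x from its origin and 88 mm up. The hinge line runs along the extractor's y.
- filter_plate: Aluminium-framed filter plate with pale pleats, 100 to 210 g, standing upright in the slot under the hood: frame 96 (x) x 10 (y) x 74 mm (z), and on its top, centred, a pull tab 30 (x) x 10 (y) x 42 mm (z), so 116 mm in all. Origin: centre of its underside, z up. In the slot its origin is 12 mm above the desk, its axes are along the extractor's, and the tab stands 40 mm above the deck (z 86 to 128 mm), with nothing beside it once the hood is open.
- pedal (a joint): Angle of the spring pedal: 0 = released (up), grows as pressed, stop at 0.20 rad; springs back by itself. At the pad point it takes about 3.5 N to start and 8 N to reach the stop.
- pedal_pad (a point): Point to press, on the top of the pedal's steel tread, 85 mm from its hinge and on its middle line, about 52 mm above the desk when released and 17 mm lower at the stop. The tread, 115 x 74 mm with rubber strips, lies on a dark base fixed to the desk; it is hinged at the end away from the robot, and its free end 25 mm nearer the robot than the point goes straight down.
- tray: Loose open steel tray, 170 (x) x 120 (y) x 30 mm high, wall 3 mm, 0.5 kg. Origin: centre of its underside. It stands on one side of the extractor and the pedal on the other; which is on which side changes.
- jar: Bystander: white tub, 90 mm across, 105 mm high, with a stick standing out of it to 168 mm. Origin: centre of its underside.
- ink_bottle: Bystander: small black bottle, 34 mm across, 85 mm high. Origin: centre of its underside.
- machine: Bystander: hand-held coil machine lying on the desk beyond the extractor, about 145 x 30 x 41 mm high. Origin: under the middle of its frame.

How it is judged (in metres and radians):
On the way, in this order (a step that is already met when the one before it is completed fails the run):
1. the pedal is pressed down to its stop (value of joint pedal above 0.18 rad), for 0.1 s.
2. the pedal is up again and the hood flap stands open (value of joint pedal below 0.06 rad and value of joint flap above 1.3 rad), for 0.2 s.
3. the filter plate is drawn up clear of the slot, in the gripper (height (world z) of filter_plate above 0.09 m and contact force between the fingers and filter_plate above 0.5 N), for 0.1 s.
At the end, for the whole second after the job is handed in: Gripper holds the filter plate still, upright within 15 deg, touching neither tray nor extractor; its lower edge 50 to 170 mm above the desk and its middle within 50 mm of the tray centre horizontally; flap open over 1.2 rad; pedal up, under 0.06 rad (contact force between the fingers and filter_plate above 0.5 N and horizontal distance between filter_plate and tray below 0.05 m and height (world z) of filter_plate between 0.05 and 0.17 m and angle between filter_plate's own z axis and vertical below 0.26 rad and linear speed of filter_plate below 0.03 m/s and contact force between filter_plate and tray below 0.05 N and contact force between filter_plate and extractor below 0.05 N and value of joint flap above 1.2 rad and value of joint pedal below 0.06 rad); the arm keeps its last pose, push and grip.
It fails at once if the jar, ink bottle, coil machine or tray is pushed away by more than 30 mm (distance of any of jar, ink_bottle, machine, tray from where it was at the start of the episode above 0.03 m).
It fails at once if the jar, ink bottle or coil machine is tipped over (angle between any of jar, ink_bottle, machine's own z axis and vertical above 0.5 rad).
It also fails if it takes over 70 s, if anything falls off the work surface, if the arm or the gripper's body presses on something with over 40 N, if the wrist force passes 120 N, or if a joint passes its speed limit or range.

## Working session

There is one attempt and no reset: what is moved stays moved. The work goes in short steps, Python scripts to look and compute and a tool call to move; the robot and the scene stay as the last step left them, time stands still between calls to the robot, and variables do not carry over. Pictures are saved under pics/ and viewed, and the job is handed in when it is done.

Besides the shell and the picture viewer there is one more tool, called after ">>>" by a JSON object that holds its "op" and its "data", one argument or row to a line. jog_arm: Moves the arm, as the interface text tells. Its arguments: {"type":"object","properties":{"targets":{"type":"array","items":{"type":"object","properties":{"x":{"type":"number"},"y":{"type":"number"},"z":{"type":"number"},"spin":{"type":"number"}}}},"gripper":{"type":"number"}},"required":["targets"]}

```bash
ls; mkdir -p pics
cat > h.py <<'E'
import numpy as np, cv2
from plant import env, vision
def shot(cam,fn):
    p,d=vision.camera(cam); cv2.imwrite('pics/'+fn,p[:,:,::-1]); return p,d
def proj(cam,X):
    c=vision.get_calibration(cam); f=240/np.tan(np.radians(c['vfov'])/2)
    R=cv2.Rodrigues(np.array(c['rvec'],float))[0]; q=R@np.array(X,float)+np.array(c['tvec'],float).ravel()
    return c['cx']+f*q[0]/q[2], c['cy']+f*q[1]/q[2]
def cloud(cam,d):
    c=vision.get_calibration(cam); f=240/np.tan(np.radians(c['vfov'])/2)
    R=cv2.Rodrigues(np.array(c['rvec'],float))[0]; t=np.array(c['tvec'],float).ravel()
    v,u=np.mgrid[0:480,0:640]
    P=np.stack([(u-c['cx'])/f*d,(v-c['cy'])/f*d,d],-1)
    return (P-t)@R   # R^T(p-t)
E
python3 - <<'E'
from h import *
s=env.state(); print({k:np.round(v,3) for k,v in s.items()})
for cam in ['scene','side']:
    p,d=shot(cam,cam+'0.png'); np.save(cam+'0.npy',d)
    for q in ['extractor','flap_handle','flap_hinge','pedal_pad','tray','jar','ink_bottle','machine']:
        r=vision.pinpoint(cam,q)
        print(cam,q,[(round(x['score'],2),np.round(x['xyz'],0)) for x in r[:2]])
E
```

```text
pics
{'time': np.float64(0.0), 'joint_pos': array([ 1.253,  0.131,  1.489, -0.   ,  1.523, -0.085]), 'joint_velocities': array([ 0.002,  0.001, -0.   , -0.   , -0.   , -0.001]), 'effort': array([ 1.0000e-03, -5.5987e+01, -4.9174e+01,  7.7000e-02,  3.5000e-02,
       -0.0000e+00]), 'ee_pos': array([138.253, 583.287, 225.595]), 'ee_rot': array([-3.14 , -0.   ,  2.909]), 'contact_force': array([0.333, 0.45 , 0.598]), 'torque': array([ 0.01 ,  0.008, -0.   ]), 'finger_gap': np.float64(1.003)}
scene extractor [(0.69, array([522., -29.,  -0.]))]
scene flap_handle [(0.71, array([ 428., -308.,    3.])), (0.62, array([478., -41., 169.]))]
scene flap_hinge [(0.76, array([591., -13.,  92.])), (0.31, array([ 723., -293.,   -2.]))]
scene pedal_pad [(0.89, array([436., 306.,  49.]))]
scene tray [(0.8, array([ 427., -311.,    2.]))]
scene jar [(0.64, array([735., 300.,  -0.]))]
scene ink_bottle [(0.72, array([ 722., -293.,    0.]))]
scene machine [(0.91, array([704., -48.,   2.]))]
side extractor [(0.66, array([516., -26.,  -1.]))]
side flap_handle [(0.69, array([475., -45., 174.]))]
side flap_hinge [(0.38, array([734., 296.,   0.]))]
side pedal_pad [(0.76, array([440., 309.,  54.]))]
side tray [(0.68, array([ 429., -312.,    4.]))]
side jar [(0.9, array([731., 296.,   1.]))]
side ink_bottle [(0.94, array([ 720., -294.,    5.]))]
side machine [(0.58, array([704., -55.,   0.]))]
```

View pics/scene0.png

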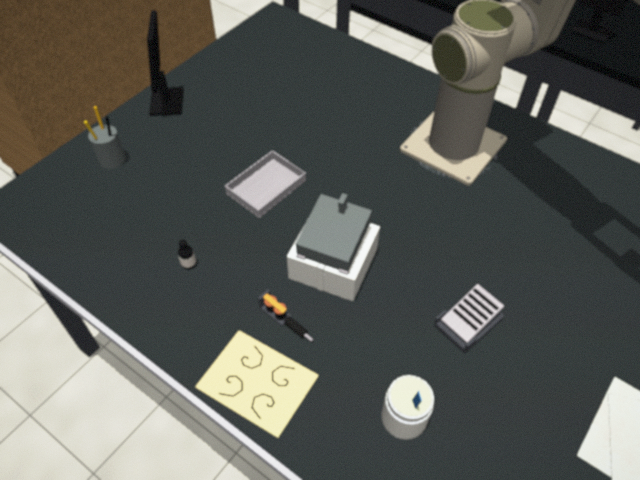

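View pics/side0.png

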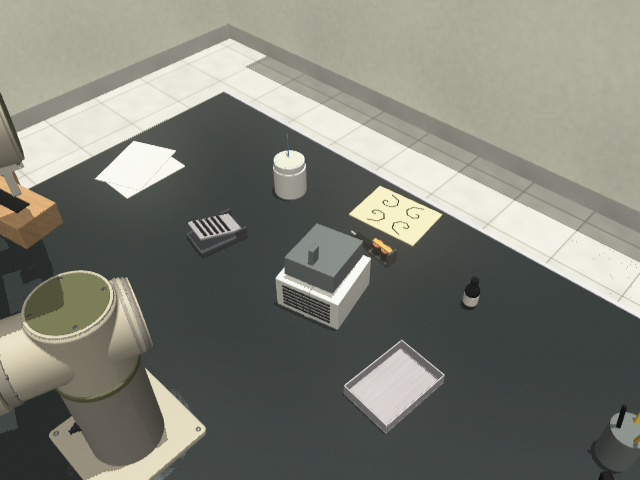

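The scene view shows the hood on the white extractor (335,235), the tray at (265,183), the pedal at (470,315) and the jar at (408,405). The side view agrees. Next I refine the poses from depth.

Run:
```python
from h import *
for cam in ['scene','side']:
    d=np.load(cam+'0.npy'); P=cloud(cam,d); ok=d>0
    m=ok&(abs(P[...,0]-520)<130)&(abs(P[...,1]+29)<130)
    Q=P[m]
    print(cam,'zmax',Q[:,2].max())
    for lo,hi in [(82,93),(128,150),(152,185)]:
        q=Q[(Q[:,2]>lo)&(Q[:,2]<hi)]
        if len(q)<5: continue
        r=cv2.minAreaRect(q[:,:2].astype(np.float32)); print(lo,hi,len(q),np.round(r[0],1),np.round(r[1],1),round(r[2],1),'mean',q.mean(0).round(1),'zmed',np.median(q[:,2]).round(1))
    # hood plane
    q=Q[(Q[:,2]>128)&(Q[:,2]<150)]
    A=np.c_[q[:,:2],np.ones(len(q))]; c=np.linalg.lstsq(A,q[:,2],rcond=None)[0]; print('plane',c)
    q=Q[(Q[:,2]>8)&(Q[:,2]<185)]; r=cv2.minAreaRect(q[:,:2].astype(np.float32)); print('all',r)
    for nm,c0,lo,hi in [('tray',(428,-311),5,45),('pedal',(436,306),10,70)]:
        m=ok&(abs(P[...,0]-c0[0])<130)&(abs(P[...,1]-c0[1])<110)&(P[...,2]>lo)&(P[...,2]<hi)
        q=P[m]; r=cv2.minAreaRect(q[:,:2].astype(np.float32)); print(nm,len(q),np.round(r[0],1),np.round(r[1],1),round(r[2],1))
        if nm=='pedal':
            for l,h in [(30,60),(44,60)]:
                z=q[(q[:,2]>l)&(q[:,2]<h)]; r=cv2.minAreaRect(z[:,:2].astype(np.float32)); print('  ',l,h,len(z),np.round(r[0],1),np.round(r[1],1),round(r[2],1),z[:,2].max())
```

```text
scene zmax 192.14407331960743
82 93 1043 [519.7 -28.6] [162.6 161.3] 14.0 mean [541.9  10.5  88.1] zmed 88.3
128 150 2957 [523.6 -27.7] [144.4 121.8] 14.0 mean [531.  -23.8 142.5] zmed 142.7
152 185 116 [475.1 -39. ] [ 35.5 117.8] 14.3 mean [477.1 -35.1 165. ] zmed 162.8
plane [-8.27909800e-02 -3.05474482e-02  1.85721735e+02]
all ((520.4312744140625, -30.158660888671875), (192.8217315673828, 191.91488647460938), 25.661561965942383)
tray 1888 [ 428.8 -311. ] [257.7 219.4] 0.5
pedal 2532 [469.1 300.1] [ 92.6 132.7] 77.5
   30 60 1856 [472.6 299.3] [ 92.4 125. ] 77.3 59.943170060872454
   44 60 971 [453.2 303.6] [74.4 85.2] 77.2 59.943170060872454
side zmax 192.51114612662195
82 93 1195 [516.4 -28.9] [165.4 161.8] 14.2 mean [490.  -66.1  88.2] zmed 88.4
128 150 2424 [522.7 -27. ] [148.1 123.7] 13.8 mean [517.8 -33.2 142.4] zmed 142.8
152 185 172 [471.7 -38.9] [ 36.6 115.6] 13.0 mean [469.7 -42.8 164.6] zmed 162.4
plane [-3.06118443e-02  5.15050905e-03  1.58385426e+02]
all ((515.2957763671875, -19.79095458984375), (167.4518280029297, 265.49609375), 13.430733680725098)
tray 2699 [ 427.9 -311.3] [219.  258.6] 89.9
pedal 1639 [435.2 295.6] [119.1 195.6] 79.0
   30 60 935 [471.  300.8] [ 96.3 122.3] 78.2 59.99473557179359
   44 60 515 [455.6 300.9] [81.2 95.8] 70.7 59.99473557179359
```

>>> {"op": "jog_arm", "data": {
  "targets": [
    {"x": -0.7,"y": -0.4},
    {"x": -2,"y": -1.1},
    {"x": -3.4,"y": -1.9},
    {"x": -4.8,"y": -2.7},
    {"x": -6.2,"y": -3.5}
  ],
  "gripper": 0
}}

```text
validation failed for argument at $.ta...
```

```bash
cat >> h.py <<'E'
from scipy.spatial.transform import Rotation as Ro
def go(x,y,z,yawdeg=None):
    s=env.state(); R=Ro.from_euler('xyz',s['ee_rot']).as_matrix()
    d=R.T@(np.array([x,y,z])-s['ee_pos'])/25
    yw=np.degrees(s['ee_rot'][2]); sp=0
    if yawdeg is not None: sp=-(((yawdeg-yw)+180)%360-180)/5
    print('t',round(float(s['time']),2),'pos',np.round(s['ee_pos'],1),'rot',np.round(s['ee_rot'],3),'F',np.round(s['contact_force'],1),'gap',round(float(s['finger_gap']),3),'q',np.round(s['joint_pos'],2)); print('units',np.round(d,2),'spin',round(sp,2))
E
python3 -c "
from h import *; go(438,307,90,180+14)"
```

```text
t 0.9 pos [138.4 583.8 226.7] rot [3.142 0.    2.909] F [-0.3 -0.4  0.5] gap 0.997 q [ 1.25  0.13  1.49 -0.    1.52 -0.09]
units [-14.21  -8.01   5.47] spin -5.47
```

>>> {"op": "jog_arm", "data": {
  "targets": [
    {"x": -0.7,"y": -0.4,"z": 0,"spin": 0},
    {"x": -2,"y": -1.1,"z": 0,"spin": 0},
    {"x": -3.4,"y": -1.9,"z": 0,"spin": 0},
    {"x": -4.8,"y": -2.7,"z": 0,"spin": 0},
    {"x": -6.2,"y": -3.5,"z": 0,"spin": 0}
  ],
  "gripper": 0
}}

```text
time: 1.32
ee_pos: [269.9, 461.7, 226.7]
ee_rot: [3.141, 0.0, 2.91]
contact_force: [0.3, 0.8, 0.8]
finger_gap: 0.692
```

```bash
python3 -c "
from h import *; go(438,307,90,180+14)"
```

```text
t 1.32 pos [269.9 461.7 226.7] rot [3.141 0.    2.91 ] F [0.3 0.8 0.8] gap 0.692 q [ 0.95 -0.05  1.67 -0.    1.52 -0.39]
units [-7.97 -4.48  5.47] spin -5.46
```

>>> {"op": "jog_arm", "data": {
  "targets": [
    {"x": -1.4,"y": -0.8,"z": 0,"spin": -1},
    {"x": -2.8,"y": -1.6,"z": 0,"spin": -2.2},
    {"x": -4.2,"y": -2.4,"z": 0,"spin": -3.4},
    {"x": -5.6,"y": -3.2,"z": 0,"spin": -4.5},
    {"x": -6.8,"y": -3.8,"z": 1,"spin": -5.5}
  ],
  "gripper": 0
}}

```text
time: 1.73
ee_pos: [416.6, 330.9, 207.1]
ee_rot: [3.139, 0.009, -2.89]
contact_force: [1.5, 0.9, 1.3]
finger_gap: 0.335
```

```bash
python3 -c "
from h import *; go(438,307,75,180+14)"
```

```text
t 1.73 pos [416.6 330.9 207.1] rot [ 3.139  0.009 -2.89 ] F [1.5 0.9 1.3] gap 0.335 q [ 0.58 -0.05  1.71 -0.    1.47 -1.25]
units [-0.54 -1.15  5.29] spin 0.08
```

>>> {"op": "jog_arm", "data": {
  "targets": [
    {"x": -0.5,"y": -1.1,"z": 1.2,"spin": 0},
    {"x": -0.5,"y": -1.1,"z": 2.6,"spin": 0},
    {"x": -0.5,"y": -1.1,"z": 4,"spin": 0},
    {"x": -0.5,"y": -1.1,"z": 5,"spin": 0},
    {"x": -0.5,"y": -1.1,"z": 5,"spin": 0}
  ],
  "gripper": 0
}}

```text
time: 2.15
ee_pos: [427.5, 305.1, 70.5]
ee_rot: [-3.139, -0.01, -2.895]
contact_force: [-1.3, 0.2, -0.6]
finger_gap: 0.015
```

```bash
python3 -c "
from h import *; go(438,307,60,180+14)
for c in ['side','scene']:
  p,d=shot(c,c+'1.png')
  print(vision.pinpoint(c,'pedal_pad')[:1])"
```

```text
t 2.15 pos [427.5 305.1  70.5] rot [-3.139 -0.01  -2.895] F [-1.3  0.2 -0.6] gap 0.015 q [ 0.52  0.07  1.84  0.    1.23 -1.3 ]
units [-0.43 -0.03  0.42] spin 0.02
[{'xyz': [437.7, 305.7, 52.0], 'score': 0.8}]
[{'xyz': [433.5, 303.1, 51.2], 'score': 0.75}]
```

View pics/side1.png

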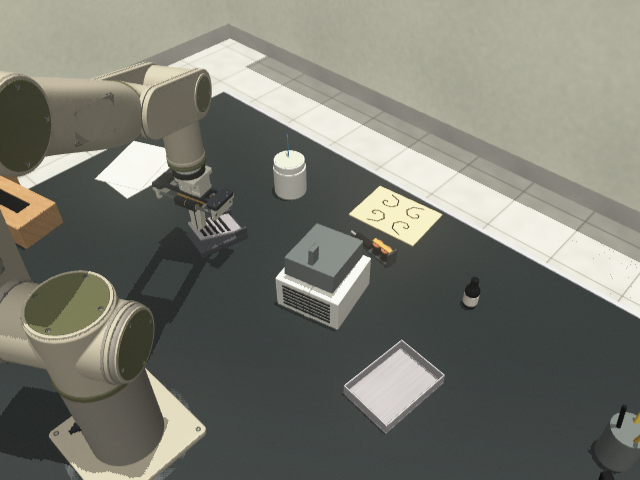

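The side picture shows the closed fingers at (210,222) over the near half of the tread. I shift forward 10 mm and start pressing.

>>> {"op": "jog_arm", "data": {
  "targets": [
    {"x": -0.2,"y": 0,"z": 0,"spin": 0},
    {"x": -0.3,"y": 0,"z": 0,"spin": 0},
    {"x": -0.3,"y": 0,"z": 0.3,"spin": 0},
    {"x": -0.3,"y": 0,"z": 0.5,"spin": 0},
    {"x": -0.3,"y": 0,"z": 0.5,"spin": 0}
  ]
}}

```text
time: 2.77
ee_pos: [437.7, 309.2, 62.8]
ee_rot: [-3.141, -0.002, -2.894]
contact_force: [-0.3, 0.3, 0.4]
finger_gap: 0.007
```

```bash
python3 -c "
from h import *; go(438,307,42,180+14)"
```

```text
t 2.77 pos [437.7 309.2  62.8] rot [-3.141e+00 -2.000e-03 -2.894e+00] F [-0.3  0.3  0.4] gap 0.007 q [ 0.52  0.1   1.83 -0.    1.21 -1.3 ]
units [ 0.01 -0.09  0.83] spin 0.03
```

>>> {"op": "jog_arm", "data": {
  "targets": [
    {"x": 0,"y": 0,"z": 0.2,"spin": 0},
    {"x": 0,"y": 0,"z": 0.4,"spin": 0},
    {"x": 0,"y": 0,"z": 0.6,"spin": 0},
    {"x": 0,"y": 0,"z": 0.75,"spin": 0},
    {"x": 0,"y": 0,"z": 0.8,"spin": 0}
  ]
}}

```text
time: 3.18
ee_pos: [437.9, 309.9, 43.7]
ee_rot: [3.141, -0.001, -2.894]
contact_force: [-4.6, 1.3, 8.0]
finger_gap: 0.008
```

>>> {"op": "jog_arm", "data": {
  "targets": [
    {"x": 0,"y": 0,"z": 0,"spin": 0},
    {"x": 0,"y": 0,"z": 0.05,"spin": 0},
    {"x": 0,"y": 0,"z": 0.05,"spin": 0},
    {"x": 0,"y": 0,"z": 0.05,"spin": 0},
    {"x": 0,"y": 0,"z": 0.05,"spin": 0}
  ]
}}

```text
time: 3.6
ee_pos: [438.0, 310.0, 43.5]
ee_rot: [3.141, -0.001, -2.894]
contact_force: [-6.4, -0.3, 12.3]
finger_gap: 0.002
```

```bash
python3 -c "
from h import *; go(438,307,42,180+14)"
```

```text
t 3.6 pos [438.  310.   43.5] rot [ 3.141e+00 -1.000e-03 -2.894e+00] F [-6.4 -0.3 12.3] gap 0.002 q [ 0.52  0.13  1.84  0.    1.17 -1.3 ]
units [ 0.03 -0.11  0.06] spin 0.03
```

>>> {"op": "jog_arm", "data": {
  "targets": [
    {"x": 0,"y": 0,"z": 0.05,"spin": 0},
    {"x": 0,"y": 0,"z": 0.1,"spin": 0},
    {"x": 0,"y": 0,"z": 0.1,"spin": 0},
    {"x": 0,"y": 0,"z": 0.1,"spin": 0},
    {"x": 0,"y": 0,"z": 0.1,"spin": 0}
  ]
}}

```text
time: 4.02
ee_pos: [438.1, 310.1, 42.9]
ee_rot: [3.141, -0.001, -2.894]
contact_force: [-15.5, -5.7, 29.1]
finger_gap: 0.003
```

```bash
python3 -c "
from h import *; go(438,307,42,180+14)
for c in ['side','scene']:
  p,d=shot(c,c+'2.png')
  print(vision.pinpoint(c,'pedal_pad')[:1])"
```

```text
t 4.02 pos [438.1 310.1  42.9] rot [ 3.141e+00 -1.000e-03 -2.894e+00] F [-15.5  -5.7  29.1] gap 0.003 q [ 0.52  0.13  1.84  0.    1.17 -1.3 ]
units [ 0.03 -0.12  0.03] spin 0.04
[{'xyz': [436.9, 307.8, 34.7], 'score': 0.6}]
[{'xyz': [436.2, 304.3, 36.6], 'score': 0.55}]
```

At the stop: 29 N, and the networks put the pad at 35 mm. Now up and over to the fin.

>>> {"op": "jog_arm", "data": {
  "targets": [
    {"x": 0,"y": 0,"z": -0.7,"spin": 0},
    {"x": 0,"y": 0,"z": -2.2,"spin": 0},
    {"x": 0,"y": 0,"z": -3.8,"spin": 0},
    {"x": 0,"y": 0,"z": -5.4,"spin": 0},
    {"x": 0,"y": 0,"z": -7,"spin": 0}
  ],
  "gripper": 50
}}

```text
time: 4.63
ee_pos: [438.1, 309.3, 216.5]
ee_rot: [-3.141, -0.001, -2.894]
contact_force: [0.6, 0.3, -1.0]
finger_gap: 0.317
```

```bash
python3 -c "
from h import *; go(477,-39.5,215,180+14)
for c in ['side','scene']:
  p,d=shot(c,c+'3.png')
  print(vision.pinpoint(c,'pedal_pad')[:1])"
```

```text
t 4.63 pos [438.1 309.3 216.5] rot [-3.141e+00 -1.000e-03 -2.894e+00] F [ 0.6  0.3 -1. ] gap 0.317 q [ 0.52 -0.04  1.68 -0.    1.5  -1.3 ]
units [  1.9  -13.91   0.07] spin 0.03
[{'xyz': [439.1, 309.2, 52.0], 'score': 0.83}]
[{'xyz': [436.9, 304.4, 52.6], 'score': 0.82}]
```

>>> {"op": "jog_arm", "data": {
  "targets": [
    {"x": 0.1,"y": -0.8,"z": 0,"spin": 0},
    {"x": 0.3,"y": -2.4,"z": 0,"spin": 0},
    {"x": 0.5,"y": -4,"z": 0,"spin": 0},
    {"x": 0.7,"y": -5.6,"z": 0,"spin": 0},
    {"x": 0.9,"y": -7.2,"z": 0,"spin": 0}
  ],
  "gripper": 50
}}

```text
time: 5.25
ee_pos: [459.3, 127.8, 212.6]
ee_rot: [3.141, -0.004, -2.893]
contact_force: [0.6, -0.6, -0.1]
finger_gap: 0.534
```

>>> {"op": "jog_arm", "data": {
  "targets": [
    {"x": 0.2,"y": -1.6,"z": 0,"spin": 0},
    {"x": 0.4,"y": -3.2,"z": 0,"spin": 0},
    {"x": 0.7,"y": -4.8,"z": 0,"spin": 0},
    {"x": 0.9,"y": -6,"z": 0,"spin": 0},
    {"x": 1,"y": -6.7,"z": 0,"spin": 0}
  ],
  "gripper": 50
}}

```text
time: 5.67
ee_pos: [476.0, -42.1, 212.7]
ee_rot: [3.141, -0.004, -2.897]
contact_force: [0.4, 0.1, 0.2]
finger_gap: 0.54
```

```bash
python3 -c "
from h import *; 
shot('wrist','w4.png');go(477,-39.5,163,180+14)
print(vision.pinpoint('wrist','flap_handle')[:2])
shot('side','side4.png')
print(vision.pinpoint('side','flap_handle')[:2])
shot('scene','scene4.png')
print(vision.pinpoint('scene','flap_handle')[:2])
"
```

```text
t 5.72 pos [476.3 -43.6 212.6] rot [-3.141 -0.004 -2.898] F [-0.6 -2.4  0.1] gap 0.537 q [-0.2  -0.19  1.83 -0.    1.51 -2.01]
units [-0.07  0.15  1.99] spin -0.01
[{'xyz': [479.4, -41.9, 174.7], 'score': 0.6}]
[{'xyz': [473.4, -48.6, 174.8], 'score': 0.97}]
[{'xyz': [591.3, -13.9, 91.2], 'score': 0.37}]
```

View pics/w4.png

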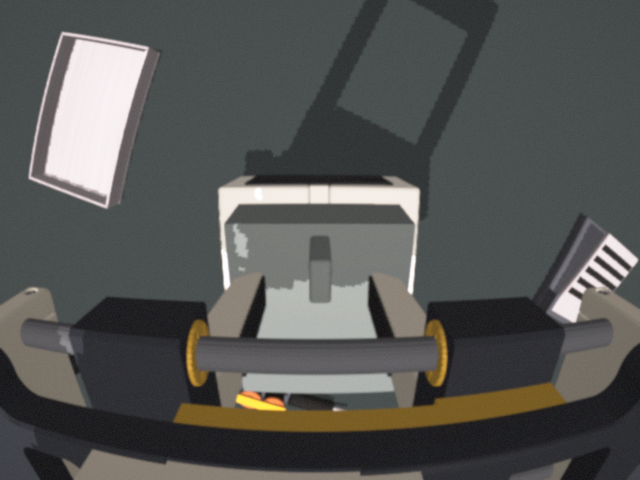

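View pics/side4.png

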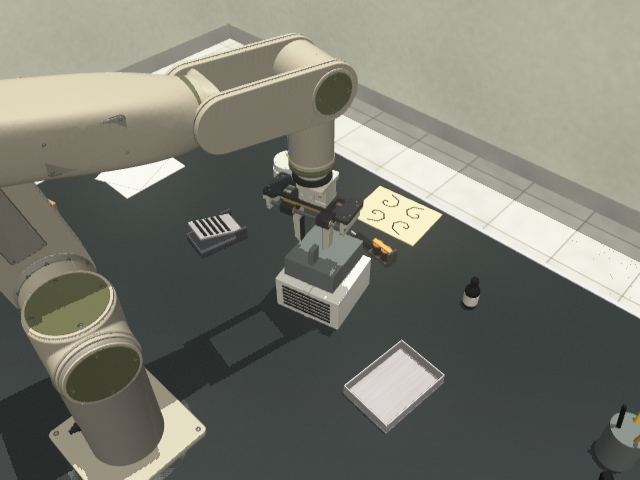

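The wrist view shows the fin at (320,268), centred between the two fingers at (250,290) and (390,290). I lower the gripper over it and close.

>>> {"op": "jog_arm", "data": {
  "targets": [
    {"x": 0,"y": 0.1,"z": 0.5,"spin": 0},
    {"x": 0,"y": 0.1,"z": 1,"spin": 0},
    {"x": 0,"y": 0.1,"z": 1.5,"spin": 0},
    {"x": 0,"y": 0.1,"z": 1.9,"spin": 0},
    {"x": 0,"y": 0.1,"z": 1.9,"spin": 0}
  ],
  "gripper": 50
}}

```text
time: 6.38
ee_pos: [474.8, -35.8, 164.2]
ee_rot: [3.139, -0.005, -2.894]
contact_force: [-0.4, 0.0, -0.6]
finger_gap: 0.542
```

```bash
python3 -c "
from h import *; 
go(477,-39.5,163,180+14)
shot('side','side5.png')
"
```

```text
t 6.38 pos [474.8 -35.8 164.2] rot [ 3.139 -0.005 -2.894] F [-0.4  0.  -0.6] gap 0.542 q [-0.18 -0.17  1.9  -0.    1.42 -2.  ]
units [-0.05 -0.16  0.05] spin 0.04
```

View pics/side5.png

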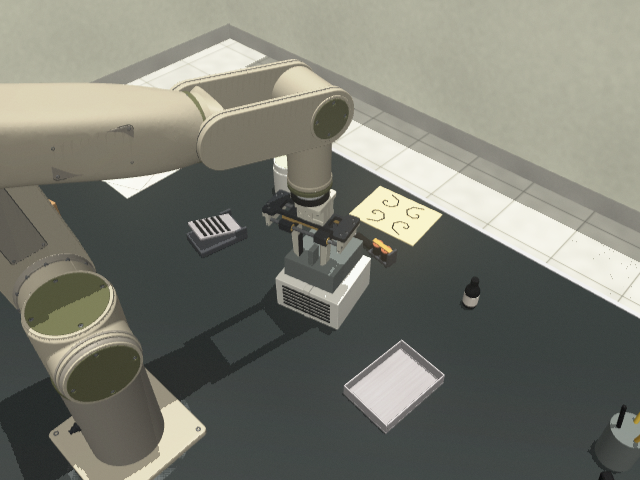

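The fingers straddle the fin at about (311,250). I recentre by 4 mm and close.

>>> {"op": "jog_arm", "data": {
  "targets": [
    {"x": -0.1,"y": -0.15,"z": 0,"spin": 0},
    {"x": -0.1,"y": -0.15,"z": 0,"spin": 0},
    {"x": -0.1,"y": -0.15,"z": 0,"spin": 0},
    {"x": -0.1,"y": -0.15,"z": 0,"spin": 0},
    {"x": -0.1,"y": -0.15,"z": 0,"spin": 0}
  ],
  "gripper": 0
}}

```text
time: 6.85
ee_pos: [480.5, -39.7, 168.5]
ee_rot: [-3.141, 0.001, -2.895]
contact_force: [-0.7, 0.9, 0.9]
finger_gap: 0.231
```

>>> {"op": "jog_arm", "data": {
  "targets": [
    {"x": 0,"y": 0,"z": 0,"spin": 0},
    {"x": 0,"y": 0,"z": 0,"spin": 0},
    {"x": 0,"y": 0,"z": 0,"spin": 0},
    {"x": 0,"y": 0,"z": 0,"spin": 0},
    {"x": 0,"y": 0,"z": 0,"spin": 0}
  ],
  "gripper": 0
}}

```text
time: 7.27
ee_pos: [480.2, -39.3, 168.1]
ee_rot: [3.141, 0.0, -2.894]
contact_force: [-1.9, 3.6, 2.6]
finger_gap: 0.124
```

```bash
python3 -c "
from h import *; 
go(477,-39.5,163,180+14)
s=env.state();g=s['ee_pos']+[0,0,11]
e=np.array([np.cos(.244),np.sin(.244)])
h=np.array([519,-28.7])+70*e
f=(h-g[:2])@e; u=g[2]-88; r=np.hypot(f,u); a0=np.arctan2(u,f)
print('f',f,'u',u,'r',r,'theta',a0-np.arctan2(76,120), 'lat',(g[:2]-h)@[-e[1],e[0]])
for k in np.arange(0,1.6,.1):
    a=a0+k; print(round(k+a0-np.arctan2(76,120),2), 'x',round((r*np.cos(a)-f)/25,2),'z',round(-(r*np.sin(a)-u)/25,2))
"
```

```text
t 7.27 pos [480.2 -39.3 168.1] rot [ 3.141  0.    -2.894] F [-1.9  3.6  2.6] gap 0.124 q [-0.19 -0.16  1.88  0.    1.42 -2.01]
units [0.13 0.02 0.21] spin 0.03
f 110.1909511595624 u 91.13802655207832 r 142.99715242359338 theta 0.12647399957482675 lat -0.9015502114014038
0.13 x 0.0 z -0.0
0.23 x -0.39 z -0.42
0.33 x -0.81 z -0.8
0.43 x -1.27 z -1.14
0.53 x -1.77 z -1.43
0.63 x -2.29 z -1.67
0.73 x -2.83 z -1.85
0.83 x -3.38 z -1.98
0.93 x -3.95 z -2.06
1.03 x -4.52 z -2.07
1.13 x -5.09 z -2.03
1.23 x -5.66 z -1.94
1.33 x -6.21 z -1.78
1.43 x -6.74 z -1.58
1.53 x -7.25 z -1.32
1.63 x -7.73 z -1.01
```

Gripped: the 11.5 mm gap matches the fin. I follow the arc.

>>> {"op": "jog_arm", "data": {
  "targets": [
    {"x": -0.2,"y": 0,"z": -0.2,"spin": 0},
    {"x": -0.4,"y": 0,"z": -0.42,"spin": 0},
    {"x": -0.8,"y": 0,"z": -0.8,"spin": 0},
    {"x": -1.27,"y": 0,"z": -1.14,"spin": 0},
    {"x": -1.27,"y": 0,"z": -1.14,"spin": 0}
  ],
  "gripper": 0
}}

```text
time: 7.68
ee_pos: [512.8, -31.2, 197.4]
ee_rot: [3.141, 0.002, -2.894]
contact_force: [-1.1, 2.3, 0.4]
finger_gap: 0.127
```

```bash
cat >> h.py <<'E'
def arc(step=.1,n=5):
    s=env.state();g=s['ee_pos']+[0,0,11]
    e=np.array([np.cos(.244),np.sin(.244)])
    h=np.array([519,-28.7])+70*e
    f=(h-g[:2])@e; u=g[2]-88; r=np.hypot(f,u); a0=np.arctan2(u,f); r1=143
    print('F',s['contact_force'].round(1),'T',s['torque'].round(1),'gap',s['finger_gap'],'r',r,'theta',a0-np.arctan2(76,120), 'lat',(g[:2]-h)@[-e[1],e[0]])
    for k in np.arange(0,n+1)*step:
        a=a0+k; print(round(k+a0-np.arctan2(76,120),2), 'x',round((r1*np.cos(a)-f)/25,2),'z',round(-(r1*np.sin(a)-u)/25,2))
E
python3 -c "
from h import *; arc(); shot('side','side6.png')"
```

```text
F [-1.1  2.3  0.4] T [ 0.4  0.4 -0.1] gap 0.12659347739784738 r 142.75622597769538 theta 0.43950492437568967 lat -0.8999704461180232
0.44 x 0.01 z -0.01
0.54 x -0.49 z -0.29
0.64 x -1.01 z -0.52
0.74 x -1.56 z -0.7
0.84 x -2.12 z -0.82
0.94 x -2.68 z -0.89
```

View pics/side6.png

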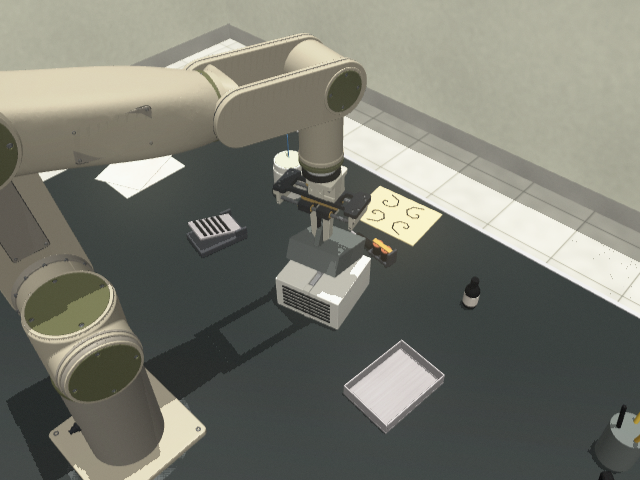

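The flap is lifting: its front edge is at about (305,250) and the plate tab shows beneath. I continue the arc.

>>> {"op": "jog_arm", "data": {
  "targets": [
    {"x": -0.5,"y": 0,"z": -0.3,"spin": 0},
    {"x": -1,"y": 0,"z": -0.52,"spin": 0},
    {"x": -1.56,"y": 0,"z": -0.7,"spin": 0},
    {"x": -2.12,"y": 0,"z": -0.82,"spin": 0},
    {"x": -2.12,"y": 0,"z": -0.82,"spin": 0}
  ],
  "gripper": 0
}}

```text
time: 8.15
ee_pos: [563.6, -18.6, 217.2]
ee_rot: [-3.141, 0.001, -2.894]
contact_force: [0.5, 2.3, 1.7]
finger_gap: 0.126
```

```bash
python3 -c "
from h import *; arc()"
```

```text
F [0.5 2.3 1.7] T [ 0.4  0.3 -0. ] gap 0.12600788586858372 r 142.31036277389646 theta 0.8346809462795197 lat -0.9571243805606038
0.83 x 0.0 z -0.03
0.93 x -0.56 z -0.1
1.03 x -1.13 z -0.11
1.13 x -1.7 z -0.06
1.23 x -2.27 z 0.04
1.33 x -2.82 z 0.19
```

>>> {"op": "jog_arm", "data": {
  "targets": [
    {"x": -0.56,"y": 0,"z": -0.08,"spin": 0},
    {"x": -1.13,"y": 0,"z": -0.09,"spin": 0},
    {"x": -1.7,"y": 0,"z": -0.05,"spin": 0},
    {"x": -2.27,"y": 0,"z": 0.05,"spin": 0},
    {"x": -2.27,"y": 0,"z": 0.05,"spin": 0}
  ],
  "gripper": 0
}}

```text
time: 8.57
ee_pos: [619.0, -4.9, 216.1]
ee_rot: [-3.141, 0.002, -2.894]
contact_force: [0.9, 2.3, 3.4]
finger_gap: 0.126
```

```bash
python3 -c "
from h import *; arc(); shot('side','side7.png')"
```

```text
F [0.9 2.3 3.4] T [ 0.2  0.1 -0. ] gap 0.1257417533152632 r 142.9505688358171 theta 1.2374725274987726 lat -1.0062189715560232
1.24 x -0.0 z -0.0
1.34 x -0.55 z 0.16
1.44 x -1.08 z 0.37
1.54 x -1.59 z 0.63
1.64 x -2.07 z 0.95
1.74 x -2.51 z 1.31
```

View pics/side7.png

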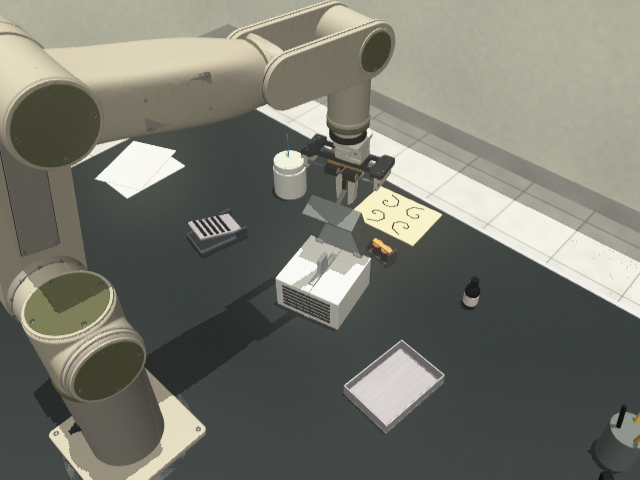

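The flap is near upright at (335,215), the slot and tab are exposed at (322,265), and it stays clear of the jar. I finish to about 1.57 rad.

>>> {"op": "jog_arm", "data": {
  "targets": [
    {"x": -0.55,"y": 0,"z": 0.16,"spin": 0},
    {"x": -1.08,"y": 0,"z": 0.37,"spin": 0},
    {"x": -1.59,"y": 0,"z": 0.63,"spin": 0},
    {"x": -1.75,"y": 0,"z": 0.73,"spin": 0},
    {"x": -1.75,"y": 0,"z": 0.73,"spin": 0}
  ],
  "gripper": 0
}}

```text
time: 9.03
ee_pos: [661.6, 5.7, 199.1]
ee_rot: [-3.14, 0.005, -2.894]
contact_force: [2.8, 1.5, 5.7]
finger_gap: 0.124
```

```bash
python3 -c "
from h import *; arc(); p,d=shot('side','side8.png')
print(vision.pinpoint('side','flap_handle')[:1])"
```

```text
F [2.8 1.5 5.7] T [ 0.3 -0.3  0. ] gap 0.12393986591190335 r 144.1403060351237 theta 1.566835400774393 lat -1.0562723091578428
1.57 x 0.02 z 0.04
1.67 x -0.44 z 0.37
1.77 x -0.88 z 0.74
1.87 x -1.27 z 1.15
1.97 x -1.62 z 1.61
2.07 x -1.93 z 2.09
[{'xyz': [645.3, -4.6, 216.7], 'score': 0.87}]
```

View pics/side8.png

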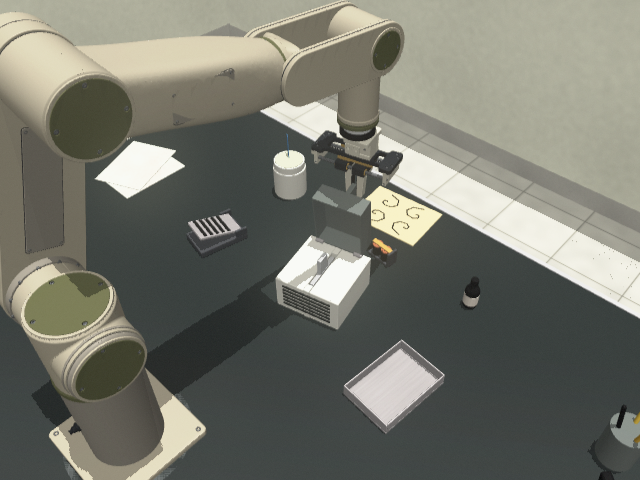

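The flap stands upright at (340,215). I release the fin and rise.

>>> {"op": "jog_arm", "data": {
  "targets": [
    {"x": 0,"y": 0,"z": 0,"spin": 0},
    {"x": 0,"y": 0,"z": 0,"spin": 0},
    {"x": 0,"y": 0,"z": 0,"spin": 0},
    {"x": 0,"y": 0,"z": 0,"spin": 0},
    {"x": 0,"y": 0,"z": -0.2,"spin": 0}
  ],
  "gripper": 45
}}

```text
time: 9.55
ee_pos: [658.8, 5.6, 201.0]
ee_rot: [3.141, -0.003, -2.895]
contact_force: [0.2, -0.8, 0.1]
finger_gap: 0.431
```

>>> {"op": "jog_arm", "data": {
  "targets": [
    {"x": 0,"y": 0,"z": -0.6,"spin": 0},
    {"x": 0,"y": 0,"z": -1.3,"spin": 0},
    {"x": 0,"y": 0,"z": -2,"spin": 0},
    {"x": 0,"y": 0,"z": -2.8,"spin": 0},
    {"x": 0,"y": 0,"z": -3,"spin": 0}
  ],
  "gripper": 45
}}

```text
time: 9.97
ee_pos: [661.1, 5.6, 281.8]
ee_rot: [-3.14, 0.005, -2.894]
contact_force: [0.8, -0.1, 1.3]
finger_gap: 0.482
```

```bash
python3 -c "
from h import *; p,d=shot('side','side9.png')
for q in ['flap_handle','filter_plate','pedal_pad']:print(q,vision.pinpoint('side',q)[:1])
p,d=shot('scene','scene9.png'); np.save('scene9.npy',d)
for q in ['flap_handle','filter_plate','pedal_pad']:print(q,vision.pinpoint('scene',q)[:1])
go(514,-30,280,194)"
```

```text
flap_handle [{'xyz': [645.7, -0.9, 216.6], 'score': 0.9}]
filter_plate [{'xyz': [511.6, -32.3, 12.6], 'score': 0.53}]
pedal_pad [{'xyz': [438.7, 307.2, 54.8], 'score': 0.57}]
flap_handle [{'xyz': [641.4, 0.4, 213.6], 'score': 0.87}]
filter_plate []
pedal_pad [{'xyz': [436.7, 307.2, 54.4], 'score': 0.61}]
t 10.37 pos [659.2   5.8 275.8] rot [ 3.141e+00 -2.000e-03 -2.894e+00] F [0.6 0.3 0.8] gap 0.482 q [-0.07  0.28  1.23  0.    1.63 -1.89]
units [ 5.98  0.03 -0.15] spin 0.03
```

View pics/side9.png

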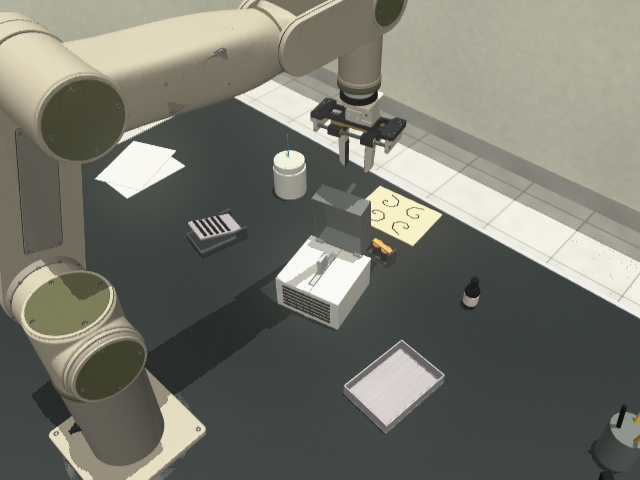

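View pics/scene9.png

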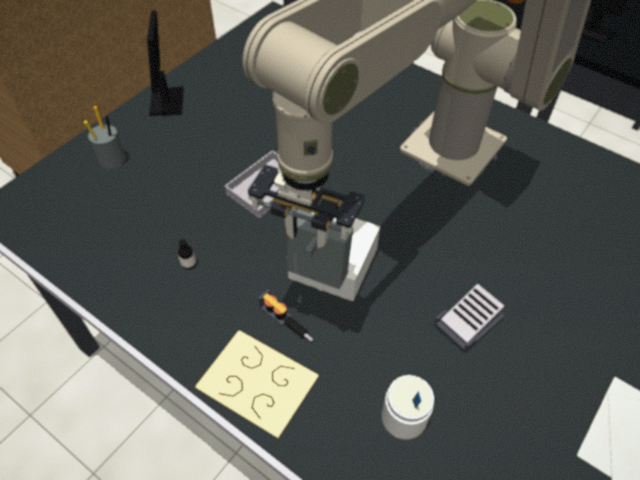

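```bash
python3 -c "
from h import *; p,d=shot('side','side10.png'); P=cloud('side',d)
r=vision.outline_of('side','flap'); print([x['score'] for x in r])
m=r[0]['region']&(d>0); Q=P[m]
e=np.array([np.cos(.244),np.sin(.244)]); o=np.array([519,-28.7])
X=(Q[:,:2]-o)@e; Y=(Q[:,:2]-o)@[-e[1],e[0]]; Z=Q[:,2]
for z in range(90,260,10):
  k=(Z>z)&(Z<z+10)&(abs(Y)<50)
  if k.sum()>3: print(z,k.sum(),np.percentile(X[k],[5,25,50,75,95]).round(1))
m=(d>0); Q=P[m]; X=(Q[:,:2]-o)@e; Y=(Q[:,:2]-o)@[-e[1],e[0]]; Z=Q[:,2]
k=(abs(X)<70)&(abs(Y)<20)&(Z>96)&(Z<140); print('tab',k.sum(),[ (np.percentile(v[k],[2,50,98])).round(1) for v in (X,Y,Z)])
"
```

```text
[0.6, 0.2]
90 555 [ 73.1  82.7  94.2 105.5 115.9]
100 96 [ 97.5 113.5 115.1 116.3 117.6]
110 81 [112.3 113.3 114.2 115.7 116.7]
120 92 [109.8 111.7 112.6 114.4 116.1]
130 81 [109.  110.2 111.2 112.9 114.3]
140 90 [107.7 109.3 110.6 111.5 112.5]
150 88 [106.3 107.9 108.8 109.9 111.5]
160 97 [104.5 106.2 107.4 108.6 110.2]
170 41 [103.5 105.  106.  106.7 107.8]
210 13 [123.2 127.4 129.4 135.8 141.5]
220 359 [ 54.5  59.3  68.1  81.1 123.6]
230 480 [ 57.6  75.6  86.5  95.3 103.3]
tab 145 [array([-23.7, -12.3,   7.1]), array([-5.1, -2.1,  6.1]), array([ 96.9, 119.4, 131.6])]
```

The flap measures about 1.44 rad from the depth slope. The tab is centred at extractor x≈-8, so world (511.5,-31). I move above it.

>>> {"op": "jog_arm", "data": {
  "targets": [
    {"x": 0.8,"y": 0,"z": 0,"spin": 0},
    {"x": 2.2,"y": 0,"z": 0,"spin": 0},
    {"x": 3.7,"y": 0,"z": 0,"spin": 0},
    {"x": 5.1,"y": 0,"z": 0,"spin": 0},
    {"x": 6.1,"y": 0,"z": 0,"spin": 0}
  ],
  "gripper": 45
}}

```text
time: 10.88
ee_pos: [509.6, -32.0, 277.0]
ee_rot: [3.142, -0.001, -2.895]
contact_force: [-0.5, -0.5, 0.6]
finger_gap: 0.481
```

>>> {"op": "jog_arm", "data": {
  "targets": [
    {"x": 0,"y": 0,"z": 0.8,"spin": 0},
    {"x": 0,"y": 0,"z": 1.8,"spin": 0},
    {"x": 0,"y": 0,"z": 2.8,"spin": 0},
    {"x": 0,"y": 0,"z": 3.6,"spin": 0},
    {"x": 0,"y": 0,"z": 4,"spin": 0}
  ],
  "gripper": 45
}}

```text
time: 11.3
ee_pos: [510.3, -31.3, 174.3]
ee_rot: [3.14, -0.004, -2.895]
contact_force: [-0.5, 0.7, 1.1]
finger_gap: 0.483
```

```bash
python3 -c "
from h import *; p,d=shot('wrist','w11.png')
for q in ['filter_plate']:print(q,vision.pinpoint('wrist',q)[:1])
go(511.5,-31,101,194)
p,d=shot('side','side11.png')"
```

```text
filter_plate [{'xyz': [512.4, -36.5, 9.7], 'score': 0.77}]
t 11.4 pos [510.5 -31.3 175.3] rot [ 3.14  -0.004 -2.894] F [ 0.  -0.9 -0.2] gap 0.49 q [-0.16 -0.08  1.79 -0.    1.43 -1.98]
units [-0.05 -0.    2.97] spin 0.03
```

View pics/w11.png

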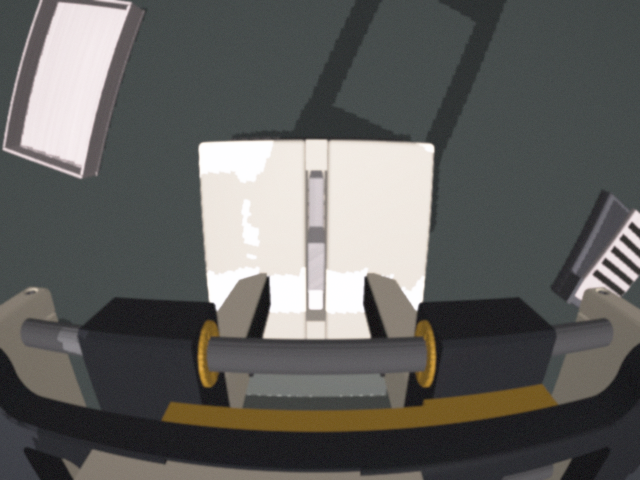

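View pics/side11.png

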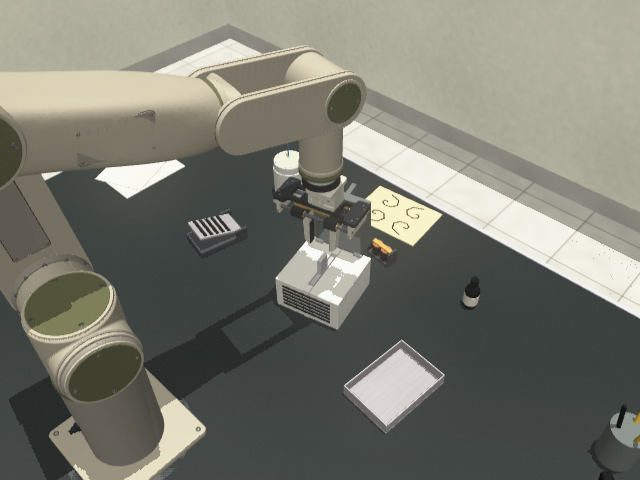

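The wrist view shows the tab at (316,265), midway between the fingers (265 and 368). I descend and close.

>>> {"op": "jog_arm", "data": {
  "targets": [
    {"x": 0,"y": 0,"z": 0.7,"spin": 0},
    {"x": 0,"y": 0,"z": 1.4,"spin": 0},
    {"x": 0,"y": 0,"z": 2.1,"spin": 0},
    {"x": 0,"y": 0,"z": 2.7,"spin": 0},
    {"x": 0,"y": 0,"z": 2.85,"spin": 0}
  ],
  "gripper": 45
}}

```text
time: 11.87
ee_pos: [511.8, -31.5, 105.5]
ee_rot: [3.141, -0.001, -2.894]
contact_force: [0.1, 0.5, -0.7]
finger_gap: 0.484
```

>>> {"op": "jog_arm", "data": {
  "targets": [
    {"x": 0,"y": 0,"z": 0,"spin": 0},
    {"x": 0,"y": 0,"z": 0,"spin": 0},
    {"x": 0,"y": 0,"z": 0,"spin": 0},
    {"x": 0,"y": 0,"z": 0,"spin": 0},
    {"x": 0,"y": 0,"z": 0,"spin": 0}
  ],
  "gripper": 0
}}

```text
time: 12.28
ee_pos: [512.8, -31.7, 107.4]
ee_rot: [-3.141, 0.002, -2.894]
contact_force: [0.0, 0.1, -1.1]
finger_gap: 0.175
```

>>> {"op": "jog_arm", "data": {
  "targets": [
    {"x": 0,"y": 0,"z": 0,"spin": 0},
    {"x": 0,"y": 0,"z": 0,"spin": 0},
    {"x": 0,"y": 0,"z": 0,"spin": 0},
    {"x": 0,"y": 0,"z": 0,"spin": 0},
    {"x": 0,"y": 0,"z": 0,"spin": 0}
  ],
  "gripper": 0
}}

```text
time: 12.7
ee_pos: [512.5, -31.5, 107.0]
ee_rot: [-3.141, 0.001, -2.894]
contact_force: [-0.9, 0.7, 6.0]
finger_gap: 0.106
```

```bash
python3 -c "
from h import *; 
go(511.5,-31,101,194)
p,d=shot('side','side12.png')"
```

```text
t 12.7 pos [512.5 -31.5 107. ] rot [-3.141e+00  1.000e-03 -2.894e+00] F [-0.9  0.7  6. ] gap 0.106 q [-0.16 -0.01  1.86  0.    1.29 -1.98]
units [0.03 0.03 0.24] spin 0.03
```

View pics/side12.png

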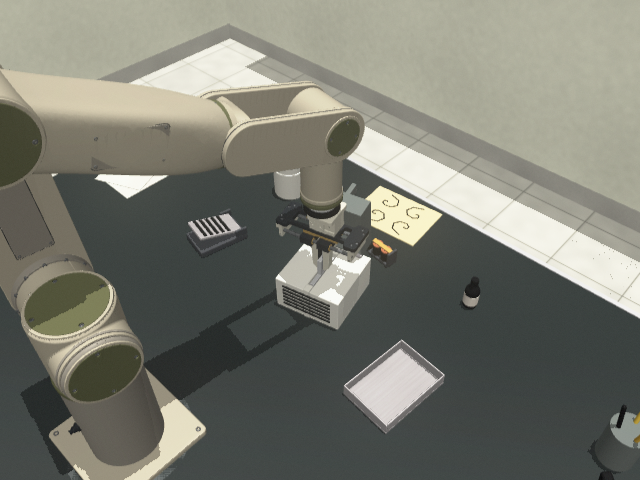

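The 9.9 mm gap means the tab is held. I draw it straight up.

>>> {"op": "jog_arm", "data": {
  "targets": [
    {"x": 0,"y": 0,"z": -0.2,"spin": 0},
    {"x": 0,"y": 0,"z": -0.6,"spin": 0},
    {"x": 0,"y": 0,"z": -1.1,"spin": 0},
    {"x": 0,"y": 0,"z": -1.6,"spin": 0},
    {"x": 0,"y": 0,"z": -2.1,"spin": 0}
  ],
  "gripper": 0
}}

```text
time: 13.17
ee_pos: [512.3, -31.6, 160.5]
ee_rot: [-3.141, 0.001, -2.894]
contact_force: [0.5, 0.4, -1.3]
finger_gap: 0.107
```

>>> {"op": "jog_arm", "data": {
  "targets": [
    {"x": 0,"y": 0,"z": -0.5,"spin": 0},
    {"x": 0,"y": 0,"z": -1,"spin": 0},
    {"x": 0,"y": 0,"z": -1.5,"spin": 0},
    {"x": 0,"y": 0,"z": -2,"spin": 0},
    {"x": 0,"y": 0,"z": -2.2,"spin": 0}
  ],
  "gripper": 0
}}

```text
time: 13.58
ee_pos: [512.9, -31.7, 216.5]
ee_rot: [-3.14, 0.003, -2.894]
contact_force: [0.4, 0.2, -1.2]
finger_gap: 0.106
```

```bash
python3 -c "
from h import *; 
p,d=shot('side','side13.png');print(vision.pinpoint('side','filter_plate')[:1],vision.pinpoint('side','flap_handle')[:1])
go(428.5,-311,210,180)
"
```

```text
[{'xyz': [510.9, -33.9, 124.0], 'score': 0.73}] [{'xyz': [645.0, -2.8, 217.3], 'score': 0.59}]
t 13.73 pos [512.2 -31.6 214.1] rot [-3.141e+00  1.000e-03 -2.894e+00] F [ 0.1 -0.8 -1.8] gap 0.105 q [-0.16 -0.1   1.74  0.    1.5  -1.98]
units [  5.98 -10.02   0.16] spin 2.83
```

View pics/side13.png

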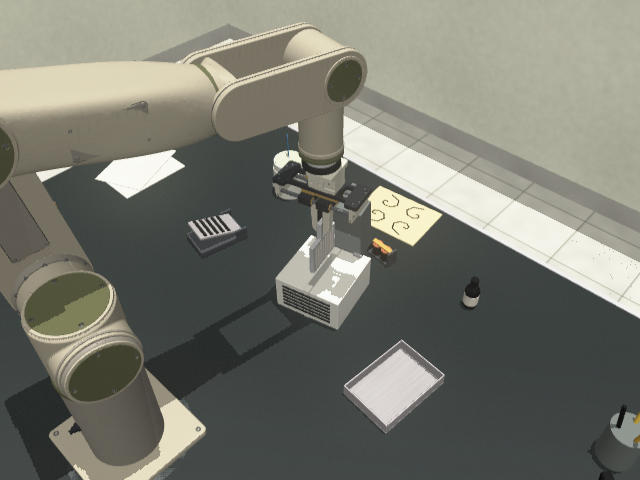

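The plate (320,245) hangs upright, clear of the slot (lower edge about 119 mm, deck 88). I carry it to the tray.

>>> {"op": "jog_arm", "data": {
  "targets": [
    {"x": 0.3,"y": -0.5,"z": 0,"spin": 0},
    {"x": 0.8,"y": -1.4,"z": 0,"spin": 0.4},
    {"x": 1.4,"y": -2.4,"z": 0,"spin": 0.8},
    {"x": 2.1,"y": -3.5,"z": 0,"spin": 1.2},
    {"x": 2.7,"y": -4.6,"z": 0,"spin": 1.6}
  ],
  "gripper": 0
}}

```text
time: 14.15
ee_pos: [473.4, -160.2, 212.4]
ee_rot: [3.141, -0.002, -3.035]
contact_force: [-0.6, -0.3, -1.2]
finger_gap: 0.107
```

```bash
python3 -c "
from h import *; 
go(428.5,-311,210,180)
"
```

```text
t 14.15 pos [ 473.4 -160.2  212.4] rot [ 3.141e+00 -2.000e-03 -3.035e+00] F [-0.6 -0.3 -1.2] gap 0.107 q [-0.43 -0.13  1.78 -0.    1.5  -2.11]
units [ 2.43 -5.81  0.09] spin 1.22
```

>>> {"op": "jog_arm", "data": {
  "targets": [
    {"x": 0.5,"y": -1.1,"z": 0,"spin": 0.4},
    {"x": 1,"y": -2.3,"z": 0,"spin": 0.8},
    {"x": 1.5,"y": -3.5,"z": 0,"spin": 1.2},
    {"x": 2,"y": -4.7,"z": 0,"spin": 1.2},
    {"x": 2.4,"y": -5.5,"z": 0,"spin": 1.2}
  ],
  "gripper": 0
}}

```text
time: 14.57
ee_pos: [428.3, -304.8, 212.4]
ee_rot: [3.141, -0.002, -3.14]
contact_force: [-0.9, -0.8, -1.4]
finger_gap: 0.106
```

```bash
python3 -c "
from h import *; 
go(428.5,-311,195,180)
"
```

```text
t 14.57 pos [ 428.3 -304.8  212.4] rot [ 3.141e+00 -2.000e-03 -3.140e+00] F [-0.9 -0.8 -1.4] gap 0.106 q [-0.72 -0.06  1.71 -0.    1.49 -2.29]
units [-0.01 -0.25  0.7 ] spin 0.02
```

>>> {"op": "jog_arm", "data": {
  "targets": [
    {"x": 0,"y": -0.1,"z": 0.2,"spin": 0},
    {"x": 0,"y": -0.2,"z": 0.4,"spin": 0},
    {"x": 0,"y": -0.2,"z": 0.6,"spin": 0},
    {"x": 0,"y": -0.2,"z": 0.7,"spin": 0},
    {"x": 0,"y": -0.2,"z": 0.7,"spin": 0}
  ],
  "gripper": 0
}}

```text
time: 14.98
ee_pos: [429.7, -306.2, 194.7]
ee_rot: [3.14, -0.002, -3.137]
contact_force: [0.0, 0.3, -1.5]
finger_gap: 0.105
```

>>> {"op": "jog_arm", "data": {
  "targets": [
    {"x": 0,"y": 0,"z": 0,"spin": 0},
    {"x": 0,"y": 0,"z": 0,"spin": 0},
    {"x": 0,"y": 0,"z": 0,"spin": 0},
    {"x": 0,"y": 0,"z": 0,"spin": 0},
    {"x": 0,"y": 0,"z": 0,"spin": 0}
  ],
  "gripper": 0
}}

```text
time: 15.4
ee_pos: [430.0, -307.7, 196.6]
ee_rot: [-3.141, 0.0, -3.139]
contact_force: [0.5, 0.3, -1.2]
finger_gap: 0.103
```

```bash
python3 -c "
from h import *; 
for c in ['side','scene']:
  p,d=shot(c,c+'14.png')
  for q in ['filter_plate','tray','flap_handle','pedal_pad','jar','ink_bottle','machine']: print(c,q,[(round(x['score'],2),np.round(x['xyz'])) for x in vision.pinpoint(c,q)[:1]])
go(428.5,-311,195,180)
"
```

```text
side filter_plate [(0.73, array([ 431., -306.,  103.]))]
side tray [(0.6, array([ 430., -309.,    6.]))]
side flap_handle []
side pedal_pad [(0.98, array([438., 308.,  53.]))]
side jar []
side ink_bottle []
side machine [(0.68, array([705., -57.,   2.]))]
scene filter_plate [(0.95, array([ 431., -309.,  103.]))]
scene tray [(0.58, array([ 427., -308.,    0.]))]
scene flap_handle [(0.74, array([642.,   2., 212.]))]
scene pedal_pad [(0.78, array([434., 304.,  50.]))]
scene jar [(0.91, array([737., 302.,  -0.]))]
scene ink_bottle [(0.76, array([ 721., -292.,   -1.]))]
scene machine [(0.86, array([706., -51.,  -0.]))]
t 16.2 pos [ 429.8 -307.7  196.2] rot [-3.142  0.    -3.139] F [-0.3 -0.1 -2.4] gap 0.105 q [-0.72 -0.05  1.73 -0.    1.46 -2.29]
units [ 0.05 -0.13  0.05] spin 0.03
```

View pics/side14.png

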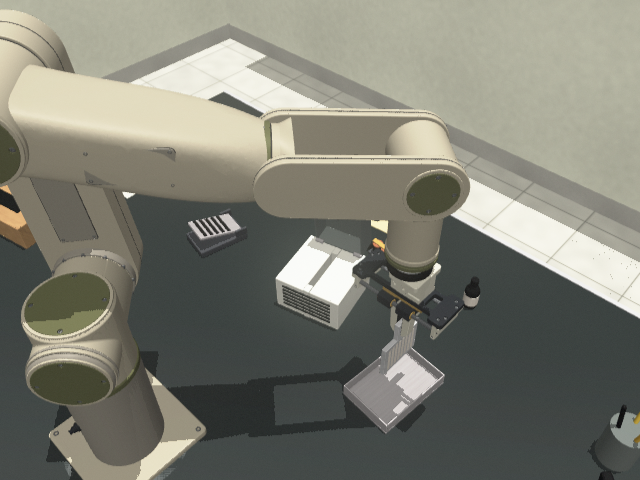

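View pics/scene14.png

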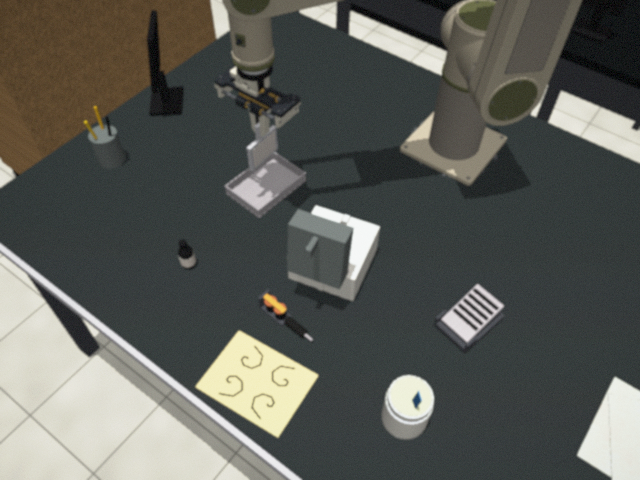

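The plate hangs upright over the tray: side (402,350), scene (263,150). The flap is open at scene (320,248), and the other things are where they were. I hand in.

```bash
python3 -c "
from h import *; print(env.hand_in())"
```

```text
the job is handed in; nothing more can be done
None
```

I completed the whole sequence and handed it in at about 16 s; the hand-in reports no verdict.

- **Pedal:** I pressed it until it stopped, with 29 N on the tool and the pad at about 35 mm. It came back up to about 52 mm.
- **Flap:** I swung it open by its fin and released it. It stands at about 1.44 rad by the depth image. The arm's own path suggested 1.57 rad; both are above the 1.3 rad needed.
- **Filter plate:** I drew it straight up by its tab and carried it to the tray. The gripper is closed on the tab at about 9.8 mm. The lower edge is at about 103 mm, roughly 2–4 mm from the tray centre horizontally. It looked upright in the last pictures, with nothing touching it.
- **Other things:** In the last check the tray, jar, ink bottle and coil machine were all within a few mm of where they started.

In that last check the side camera missed the flap handle, jar and ink bottle, so those rest on the scene camera alone. My first move call was refused because it left out the zero fields, and nothing moved.

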